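# Step the source selector four clicks and confirm

## Task

On the sloping panel of the grey bench unit, turn the black selector knob exactly four clicks clockwise (as seen facing the panel) from where it stands, then press the green button all the way in and let it spring back. Do not press the button before the selector is set, and leave the multimeter, the bobbin and the screwdriver where they are.

Things in the scene. Friction and masses are not known exactly. Their poses are not given: they have to be found in the camera images.
- console: Grey bench unit, fixed, 300 mm wide (y), 180 deep (x), 136 high at the back, 36 at the front. Its white panel slopes at 30 degrees to the horizontal and faces the robot. Origin: centre of the underside; x to the back, y left, z up. The panel's outward normal in this frame is (-0.5, 0, 0.866), up-slope is (0.866, 0, 0.5).
- selector_grip (a point): Black selector knob, left half of the panel: a bar 44 mm long, 14 wide, 34 tall on a round skirt 48 across (its top 15 out from the panel). This point: on the knob's axis, 35 mm out from the panel, 12 below the bar's top. z: the panel's outward normal = turning axis; x: along the bar to its pointer end; y: across the bar. It turns with the knob; clockwise is negative about z.
- selector_pointer (a point): Outer end of the white line on the bar's top, 22 mm from the axis, 47 mm out from the panel. Eight positions 30 degrees apart (blue dots), spring detent of about 0.2 N m: it resists, and past half-way pulls on into the next position and stays there. End stops beyond first (120 degrees left of up-slope) and last. It starts in one of the first four, so four clicks clockwise are always free.
- confirm_top (a point): Centre of the top face of the green push button on the right half of the panel, 140 mm to the right of the knob: 28 mm in diameter, in a black collar 44 mm across and 12 mm high; its top stands 22 mm out from the panel. Its z axis is the panel's outward normal; pushed in along -z.
- confirm (a joint): Travel of the green button: 0 m out, 0.006 m fully in (a spring; fully in takes about 5 N; it springs back when let go).
- multimeter: Bystander: yellow hand-held multimeter lying flat, loose, 150 x 75 x 34 mm; origin at the centre of its underside, x along its length.
- bobbin: Bystander: white plastic bobbin standing upright, loose, 84 mm in diameter, 48 mm high; origin at the centre of its underside.
- screwdriver: Bystander: screwdriver with red handle lying on the bench between the robot and the unit, loose, 170 mm long, 26 mm thick; origin under its middle, x from handle to tip.

How it is judged:
On the way, in this order (a step that is already met when the one before it is completed fails the run):
1. the selector stands four clicks clockwise of its start (distance of selector_pointer from where it was at the start of the episode between 0.036 and 0.04 m), for 0.3 s.
2. the green button is pressed fully in (value of joint confirm above 0.005 m), for 0.05 s.
At the end, for the whole second after the job is handed in: The selector rests four clicks (120 degrees, within about 10) clockwise of its start: its pointer end is 36 to 40 mm from where it began. The green button is back out (within 1 mm). Multimeter, bobbin and screwdriver are within 20 mm of where they lay (all of step 1 and value of joint confirm below 0.001 m and distance of each of multimeter, bobbin, screwdriver from where it was at the start of the episode below 0.02 m); the robot touches nothing.
It fails at once if the green button pressed (more than 3 mm) while the selector is not four clicks on (value of joint confirm above 0.003 m and (distance of selector_pointer from where it was at the start of the episode below 0.036 m or distance of selector_pointer from where it was at the start of the episode above 0.04 m)).
It fails at once if multimeter, bobbin or screwdriver moved more than 20 mm (distance of any of multimeter, bobbin, screwdriver from where it was at the start of the episode above 0.02 m).
It also fails if it takes over 64 s, if anything falls off the work surface, if the arm or the gripper's body presses on something with over 40 N, if the wrist force passes 120 N, or if a joint passes its speed limit or range.

## Robot

A 6-joint arm with a two-finger parallel gripper is mounted at the origin on the work surface. World frame = base frame: x ahead of the robot, y to its left, z up, the work surface at z = 0. Lengths are in m, angles in rad, forces in N, time in s.
With the tool pointing down it reaches from about 0.3 to 0.875 m from the base axis. Payload 6.4 kg.
Tool frame: the origin (TCP) lies at the very end of the fingers, on their centre line; the grasp point (between the pads) lies 19 mm behind it; z points along the fingers, x is the direction in which the jaws open and shut, and the axes are right-handed (so a half turn about z gives the same grasp; the last joint's range is limited). The gripper opens to 85 mm and grips with 20 to 120 N. Pads are 22 mm wide; open, the fingers measure 114 mm over their backs; the gripper's body (76 mm by 85 mm) begins 54 mm behind the grasp point. The pads swing forward as they close: fully open they stand 13 mm farther back than shut.
Start: joints at [-1.516, 0.181, 1.607, -0, 1.354, -0.206], TCP at [0.148, -0.556, 0.231] pointing down, gripper open.
Joint ranges: [-2.99, 2.99], [-0.89, 2.07], [0.3, 2.58], [-1.14, 4.28], [0, 2.63], [-3.12, 3.12]. Speed limits (rad/s): [2.57, 2.57, 3.01, 3.14, 3.14, 3.14].

## Interface

Orientations are given as a rotation vector (axis times angle).
In Python, from bench import r gives the robot as it stands.
- The arm moves only by the tool send_rows, never from a script. Its argument "steps" is text: rows parted by semicolons, each of 7 numbers parted by spaces: the turn, a rotation vector about the tool's x, y, z in degrees, then the shift along the tool's x, y, z in cm, then the opening, from -1 (shut) to 1 (fully open). In form: wx wy wz dx dy dz fingers; .... A call has 1 to 10 rows; each row shifts and turns the commanded pose from where the row before left it, along the tool's axes as they then stand; what a row does not reach is not made up. A row lasts 1/8 s, in which the tool goes at most 62.5 mm and 10.7 degrees, less where a joint would pass 70% of its speed; a pose out of reach is approached as far as the arm can. A call with a gripper value outside its range is refused whole. The fingers move at their own pace and stop on an object; "force" is the grip in N (left out, the last holds). Time passes only in rows, so rows that do not move let the fingers close. It gives the time, the measured TCP pose, the force and the opening at its end, in the units of the state.
- r.read_state(): the state, without advancing time (a new reading comes with each control period).
- r.grab_frame(name): name is "side" or "top"; returns the picture (480x640x3 uint8, red, green, blue); there is no depth.
- r.get_calibration(name): a dict with "fx", "fy", "cx", "cy" (pixels), "distortion" ([k1, k2, p1, p2, k3] as OpenCV has them; the pictures are not rectified), "rvec" (rotation vector, rad) and "tvec" (3), from world to camera coordinates, as OpenCV has them. Camera axes: x right, y down, z forward; pixel columns grow to the right and rows downward; lengths in m; the calibration is good to about 2 mm. A picture is of the moment at which its call begins. get_calibration takes no time and is no camera call.
- r.finish_job(): hands the job in, once; it reports no verdict.
Trained networks look in the newest picture that a camera, given by its name, has taken for a name from the list of things; names that differ only in an ending like _2 or _b are one class to them, and where a whole thing is asked for, a point or a joint stands for the part that bears it (a point fixed in the world has none). Each returns a list of dicts, best first, with "confidence" (0 to 1); they miss things now and then, are a little off and sometimes report something else, mostly with a low value. They report only what shows in the picture. A call takes as long as a camera call.
- r.find_in(camera, name): "position" ([row, column] in pixels, amid what is visible of it).
- r.masks_of(camera, name): "region" (480x640 bool, what is visible of it) and "position" ([row, column] in pixels, amid what is visible of it).
The state is a dict: "time_s": time; "joints": joint angles; "qvel": joint speeds; "joint_efforts": joint torques, N m; "tool_pos": TCP position; "eef_rot": TCP orientation; "ft_force": force on the tool from outside, world axes, zero at the start; "wrist_torque": the same for the moment, N m; "width": finger opening in m.
Only numpy, scipy, OpenCV 4.12 (cv2) and the standard library are available. Lean on these libraries where they do the work, as an engineer would, in place of code of your own. Each camera call takes 0.05 s, during which the arm holds its last target.

## Working session

There is one attempt and no reset: what is moved stays moved. The work goes in short steps, Python scripts to look and compute and a tool call to move; the robot and the scene stay as the last step left them, time stands still between calls to the robot, and variables do not carry over. Pictures are saved under pics/ and viewed, and the job is handed in when it is done.

Besides the shell and the picture viewer there is one more tool, called after "Request:" as a command line: name --argument value ..., lists and objects as JSON in quotes. send_rows: Moves the arm, as the interface text tells. Its arguments: {"type":"object","properties":{"steps":{"type":"string"},"force":{"type":"number"}},"required":["steps"]}

```bash
mkdir -p pics; ls; python3 - <<'E'
from bench import r
import cv2
s=r.read_state(); print(s)
for c in("side","top"):
    f=r.grab_frame(c); cv2.imwrite(f"pics/{c}0.png",f[:,:,::-1]); print(r.get_calibration(c))
    for n in("console","selector_grip","selector_pointer","confirm_top","screwdriver","multimeter","bobbin"):
        print(c,n,[(d["position"],round(d["confidence"],2)) for d in r.find_in(c,n)][:3])
E
```

```text
pics
{'time_s': 0.0, 'joints': array([-1.51630868e+00,  1.81544390e-01,  1.60800363e+00,  2.17471205e-05,
        1.35380919e+00, -2.06280030e-01]), 'qvel': array([ 0.00061954,  0.00066292,  0.00114288,  0.00049851,  0.00134635,
       -0.000308  ]), 'joint_efforts': array([-2.82243105e-03, -4.44877410e+01, -3.51331222e+01, -4.75654888e-04,
        9.09426017e-03, -9.28563935e-06]), 'tool_pos': array([ 0.14825182, -0.55498806,  0.23038439]), 'eef_rot': array([-2.49032858e+00,  1.91294749e+00,  1.77961059e-03]), 'ft_force': array([-0.00993732,  0.70658417, -0.35635982]), 'wrist_torque': array([-0.00739902, -0.01709449,  0.04193192]), 'width': 0.0852877496847552}
{'fx': 616.3458500907153, 'fy': 616.3458500907153, 'cx': 320.60654991015855, 'cy': 237.50640659460788, 'distortion': array([-0.04369222,  0.        ,  0.        ,  0.        ,  0.        ]), 'rvec': array([ 0.87563574, -2.35234577,  1.27157064]), 'tvec': array([0.41748311, 0.25220464, 1.0248887 ])}
side console [([218.9, 336.7], 0.94)]
side selector_grip []
side selector_pointer [([209.8, 317.1], 0.66)]
side confirm_top [([191.5, 372.0], 0.56)]
side screwdriver [([259.4, 413.6], 0.64)]
side multimeter [([256.6, 231.9], 0.65)]
side bobbin [([206.5, 416.9], 0.66)]
{'fx': 562.1102432262626, 'fy': 562.1102432262626, 'cx': 321.49559763358036, 'cy': 236.2596681405658, 'distortion': array([0.00393732, 0.        , 0.        , 0.        , 0.        ]), 'rvec': array([ 2.19675937, -2.15430069,  0.11010307]), 'tvec': array([0.02808551, 0.52758595, 1.21854315])}
top console [([202.9, 391.3], 0.61)]
top selector_grip [([201.9, 360.9], 0.78), ([300.7, 403.9], 0.41)]
top selector_pointer [([203.6, 361.8], 0.91)]
top confirm_top []
top screwdriver [([295.4, 398.8], 0.84)]
top multimeter [([165.1, 285.2], 0.61)]
top bobbin [([252.3, 494.2], 0.61)]
```

```bash
python3 - <<'E'
import cv2
a=cv2.imread("pics/side0.png");b=cv2.imread("pics/top0.png")
cv2.imwrite("pics/side0c.png",cv2.resize(a[130:330,180:480],None,fx=2.6,fy=2.6,interpolation=cv2.INTER_CUBIC))
cv2.imwrite("pics/top0c.png",cv2.resize(b[120:340,240:540],None,fx=2.6,fy=2.6,interpolation=cv2.INTER_CUBIC))
E
```

```text
(no output)
```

View pics/side0c.png

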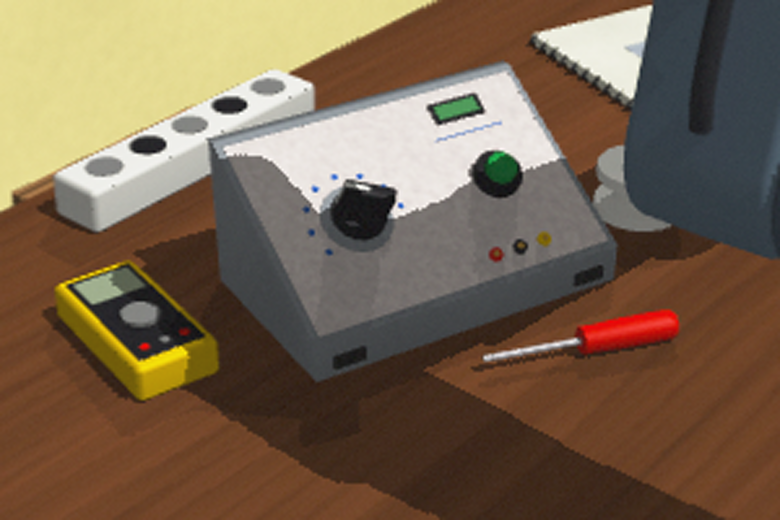

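View pics/top0c.png

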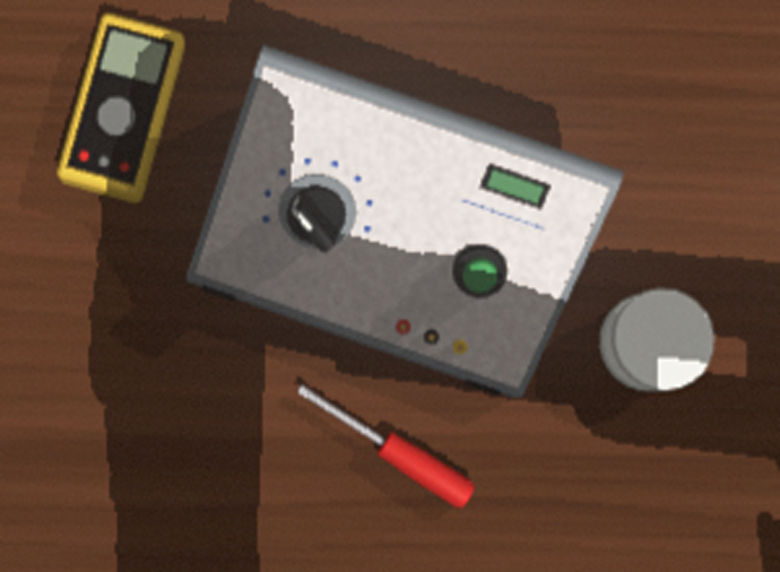

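View pics/top0.png

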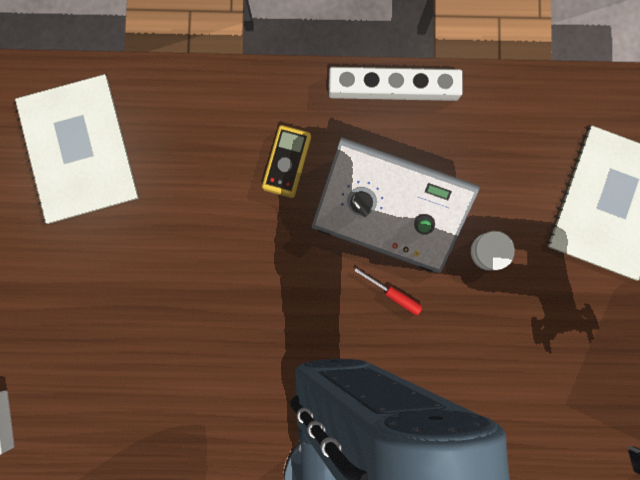

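The top picture shows the console turned clockwise, with the knob near (row 202, col 362), the button near (224, 425), and the screwdriver in front of it. Next I fit the console pose from its corners and the blue dots.

```bash
cat > h.py <<'E'
import numpy as np, cv2
from bench import r
from scipy.spatial.transform import Rotation as R
C={c:r.get_calibration(c) for c in("side","top")}
def proj(c,P):
    k=C[c];K=np.array([[k["fx"],0,k["cx"]],[0,k["fy"],k["cy"]],[0,0,1]])
    return cv2.projectPoints(np.asarray(P,float).reshape(-1,1,3),k["rvec"],k["tvec"],K,k["distortion"])[0].reshape(-1,2)
nrm=np.array([-.5,0,.75**.5]);up=np.array([.75**.5,0,.5])
def panel(u,y,h=0): # u along slope from front edge
    return np.array([-.09,0,.036])+u*up+np.array([0,y,0])+h*nrm
def world(p,P):
    c,s=np.cos(p[2]),np.sin(p[2]);M=np.array([[c,-s,0],[s,c,0],[0,0,1]])
    return np.asarray(P)@M.T+np.array([p[0],p[1],0])
E
cat > fit.py <<'E'
from h import *
from scipy.optimize import least_squares
dots={}
for c,(x0,y0,x1,y1) in {"top":(335,175,390,225),"side":(290,190,345,235)}.items():
    f=cv2.imread(f"pics/{c}0.png").astype(float)
    m=f[:,:,0]-f[:,:,2]; mm=np.zeros_like(m);mm[y0:y1,x0:x1]=m[y0:y1,x0:x1]
    n,l,st,ce=cv2.connectedComponentsWithStats((mm>35).astype(np.uint8))
    out=[]
    for i in range(1,n):
        w=mm*(cv2.dilate((l==i).astype(np.uint8),np.ones((3,3)))>0); w=np.clip(w-15,0,None)
        ys,xs=np.nonzero(w); ww=w[ys,xs]; out.append(((xs*ww).sum()/ww.sum(),(ys*ww).sum()/ww.sum(),st[i,4]))
    print(c,np.round(out,1).tolist()); dots[c]=out
cr=lambda pts,o:[((x+.5)/2.6-.5+o[0],(y+.5)/2.6-.5+o[1]) for x,y in pts]
corn={"top":(cr([(190,278),(522,395),(622,178),(264,48)],(240,120)),[0,1,2,3]),
"side":(cr([(318,337),(615,245),(508,65),(212,140),(318,380)],(180,130)),[0,1,2,3,4])}
mod=np.array([[-.09,.15,.036],[-.09,-.15,.036],[.09,-.15,.136],[.09,.15,.136],[-.09,.15,0]])
def res(p):
    o=[]
    for c in corn:
        q,i=corn[c]; o.append((proj(c,world(p,mod[i]))-q).ravel())
    return np.concatenate(o)
s=least_squares(res,[.6,-.1,-.35]);print(s.x,np.round(s.fun,1))
# dots: radius, u,y of knob
ang=np.radians(120-30*np.arange(8)) # left of upslope, ccw positive
def dp(q): return np.array([panel(q[0]+q[2]*np.cos(a),q[1]+q[2]*np.sin(a)) for a in ang])
def res2(v):
    p=v[:3];o=[res(p)]
    for c in dots:
        pr=proj(c,world(p,dp(v[3:])))
        for x,y,a in dots[c]:
            d=pr-[x,y];k=np.argmin((d**2).sum(1));o.append(2*d[k])
    return np.concatenate(o)
s2=least_squares(res2,list(s.x)+[.1,.07,.036],loss="soft_l1");print(s2.x.round(4),np.round(res2(s2.x),1))
np.save("fit.npy",s2.x)
for c in("top","side"):
    im=cv2.imread(f"pics/{c}0.png");k=proj(c,world(s2.x[:3],[panel(s2.x[3],s2.x[4],.047)]))[0];
    x0,y0=(k-[45,40]).astype(int);S=8
    z=cv2.resize(im[y0:y0+75,x0:x0+95],None,fx=S,fy=S,interpolation=cv2.INTER_CUBIC)
    def dr(P,col):
        for a in proj(c,world(s2.x[:3],P)): cv2.circle(z,tuple(((a+.5-[x0,y0])*S).astype(int)),4,col,1)
    dr(dp(s2.x[3:]),(0,255,255)); dr([panel(s2.x[3],s2.x[4],.047)],(0,0,255))
    dr([panel(s2.x[3]+.022*np.cos(a),s2.x[4]+.022*np.sin(a),.047) for a in ang],(0,255,0))
    dr([panel(s2.x[3],s2.x[4]-.14,.022)],(255,0,255))
    cv2.imwrite(f"pics/{c}_knob.png",z)
E
python3 fit.py
```

```text
top [[357.8, 181.5, 4.0], [368.4, 182.5, 4.0], [348.3, 185.6, 1.0], [377.1, 188.4, 5.0], [381.6, 197.6, 4.0], [341.8, 203.7, 1.0], [380.8, 207.5, 5.0]]
side [[308.2, 197.6, 6.0], [317.9, 197.4, 5.0], [300.8, 202.3, 6.0], [327.0, 201.0, 2.0], [333.7, 208.5, 4.0], [297.4, 210.2, 4.0], [299.4, 219.0, 5.0], [306.1, 226.5, 4.0]]
[ 0.58549354 -0.10968057 -0.32884401] [-1.5 -0.9 -0.   0.8  0.7 -0.6 -0.4 -0.1 -0.1  2.3  1.8 -1.1 -0.2 -2.1
 -0.1 -1.1  0.1 -0.2]
[ 0.586  -0.11   -0.3289  0.0939  0.0665  0.0431] [-1.3 -1.2  0.1  0.5  0.9 -0.8 -0.2 -0.3 -0.2  2.1  1.7 -1.2 -0.2 -2.2
 -0.1 -1.2  0.  -0.4 -0.6 -0.4 -0.7 -0.5 -0.7 -0.3 -0.5 -0.2 -0.4 -0.2
 -0.5 -0.3 -0.8 -0.2  0.7 -0.2  0.6 -0.3  0.5 -0.3  0.9  0.4  0.9 -0.1
  0.6 -0.6  0.4 -0.3  0.4 -0.2]
```

View pics/top_knob.png

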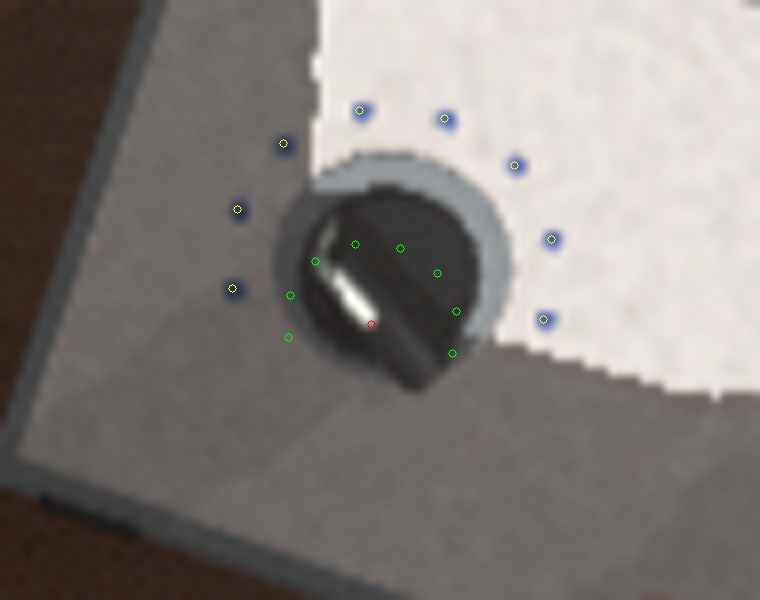

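View pics/side_knob.png

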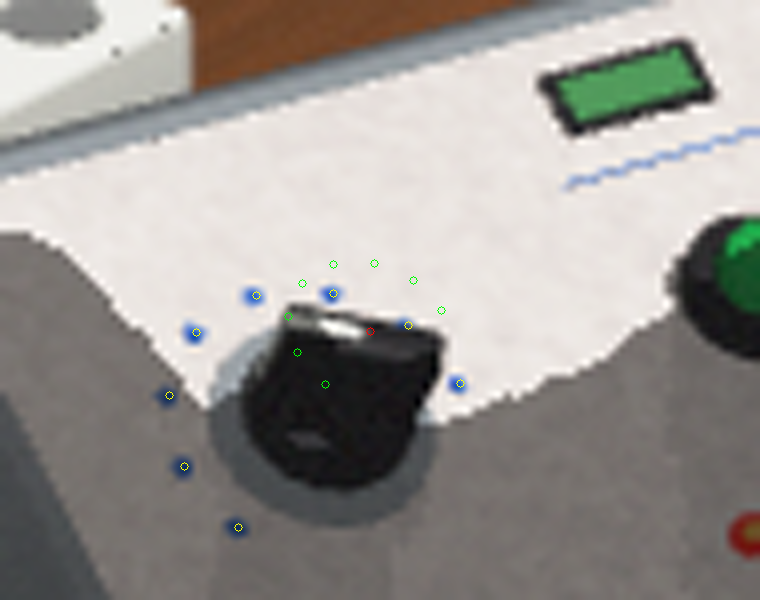

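The overlay puts the white line on position 3: the pointer is 60° left of up-slope in both views, at (315,261) in the top crop and (288,316) in the side crop. The dots fit to about 0.4 px. Next I work out the hover pose.

```bash
cat >> h.py <<'E'
v=np.load("fit.npy")
def W(P): return world(v[:3],P)
def dirw(d): return world([0,0,v[2]],d)
def tool(ang): # tool rotation with z=-n and x at ang (deg) about n from up-slope
    n=dirw(nrm);u=dirw(up);l=np.cross(n,u);a=np.radians(ang)
    x=np.cos(a)*u+np.sin(a)*l;z=-n
    return np.c_[x,np.cross(z,x),z]
def knob(h): return W(panel(v[3],v[4],h))
def but(h): return W(panel(v[3],v[4]-.14,h))
def delta(p,Rt):
    s=r.read_state();R0=R.from_rotvec(s["eef_rot"]).as_matrix()
    d=R0.T@(p-s["tool_pos"])*100;w=R.from_matrix(R0.T@Rt).as_rotvec(degrees=True)
    print("t %.2f pos %s w %.4f F %s M %s j %s"%(s["time_s"],s["tool_pos"].round(4),s["width"],s["ft_force"].round(1),s["wrist_torque"].round(2),s["joints"].round(2)))
    print("shift cm (tool)",d.round(2)," turn deg",w.round(2))
    return d,w
E
python3 - <<'E'
from h import *
print(knob(.15),knob(0),but(.022),tool(150).round(3))
delta(knob(.15),tool(150)); delta(knob(.15),tool(-30))
E
```

```text
[ 0.52825179 -0.02009151  0.21283153] [ 0.59923236 -0.04431461  0.08292772] [ 0.54360542 -0.17325896  0.10198028] [[-0.548  0.69   0.473]
 [ 0.715  0.68  -0.161]
 [-0.433  0.25  -0.866]]
t 0.80 pos [ 0.1483 -0.5556  0.2313] w 0.0851 F [ 0.2  0.1 -0.2] M [-0.    0.06 -0.02] j [-1.52  0.18  1.61  0.    1.35 -0.21]
shift cm (tool) [-41.94 -50.52   1.85]  turn deg [ 29.95 -28.04 149.15]
t 0.80 pos [ 0.1483 -0.5556  0.2313] w 0.0851 F [ 0.2  0.1 -0.2] M [-0.    0.06 -0.02] j [-1.52  0.18  1.61  0.    1.35 -0.21]
shift cm (tool) [-41.94 -50.52   1.85]  turn deg [ 20.68  22.09 -25.61]
```

Request:
send_rows --steps "0 0 0 -3.5 -4.2 0.1 1;0 0 0 -3.5 -4.2 0.1 1;0 0 0 -3.5 -4.2 0.1 1;0 0 0 -3.5 -4.2 0.1 1;0 0 0 -3.5 -4.2 0.1 1;0 0 0 -3.5 -4.2 0.1 1;0 0 0 -3.5 -4.2 0.1 1;0 0 0 -3.5 -4.2 0.1 1;0 0 0 -3.5 -4.2 0.1 1;0 0 0 -3.5 -4.2 0.1 1" --force 60

```text
time_s: 2.05
tool_pos: [0.4648, -0.1076, 0.2216]
eef_rot: [-2.491, 1.914, -0.002]
ft_force: [0.0, -0.8, 0.4]
width: 0.0854
```

Request:
send_rows --steps "4 4.4 -5 -3.5 -4.2 0.1 1;4 4.4 -5 0 0 0 1;4 4.4 -5 0 0 0 1;4 4.4 -5 0 0 0 1;4 4.4 -5 0 0 0 1;0 0 0 0 0 0 1;0 0 0 0 0 0 1"

```text
time_s: 2.92
tool_pos: [0.4959, -0.0648, 0.2212]
eef_rot: [-2.721, 1.258, -0.786]
ft_force: [0.5, -0.1, 0.1]
width: 0.0853
```

```bash
python3 - <<'E'
from h import *
delta(knob(.15),tool(-30))
E
```

```text
t 2.92 pos [ 0.4959 -0.0648  0.2212] w 0.0853 F [ 0.5 -0.1  0.1] M [0.06 0.25 0.01] j [-0.38 -0.33  2.19  0.02  0.76  0.48]
shift cm (tool) [-1.84 -5.06  1.47]  turn deg [ 0.78  0.15 -0.61]
```

Request:
send_rows --steps "0.4 0 -0.3 -0.9 -2.5 0.7 1;0.4 0 -0.3 -0.9 -2.5 0.7 1;0 0 0 0 0 0 1;0 0 0 0 0 0 1"

```text
time_s: 3.42
tool_pos: [0.5273, -0.0204, 0.2127]
eef_rot: [-2.721, 1.232, -0.792]
ft_force: [-0.0, 0.6, 0.7]
width: 0.0853
```

```bash
python3 - <<'E'
from h import *
delta(knob(.08),tool(-30))
for c in("side","top"):
    f=r.grab_frame(c)[:,:,::-1].copy()
    k=proj(c,[knob(.047)])[0];x0,y0=(k-[70,60]).astype(int)
    z=cv2.resize(f[y0:y0+115,x0:x0+145],None,fx=5,fy=5,interpolation=cv2.INTER_CUBIC)
    cv2.imwrite(f"pics/{c}1.png",z)
E
```

```text
t 3.42 pos [ 0.5273 -0.0204  0.2127] w 0.0853 F [-0.   0.6  0.7] M [0.11 0.2  0.02] j [-0.24 -0.22  2.13 -0.07  0.71  0.65]
shift cm (tool) [ 0.06 -0.08  7.03]  turn deg [-0.02  0.19  0.1 ]
```

View pics/side1.png

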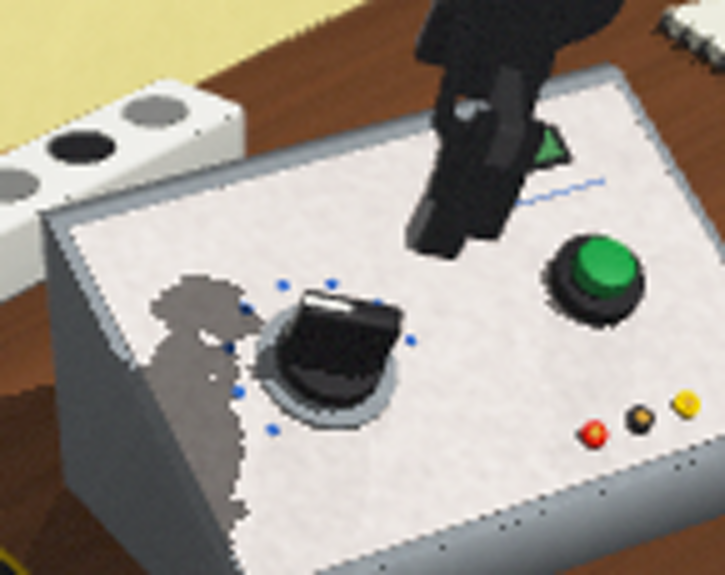

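View pics/top1.png

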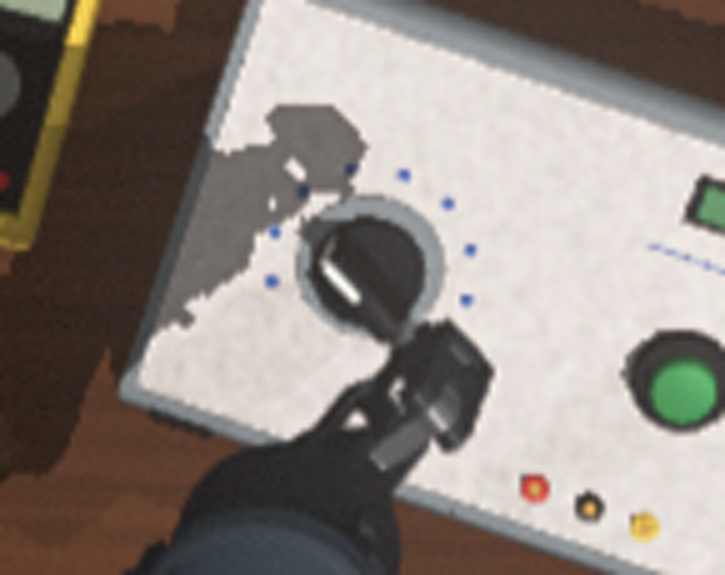

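Request:
send_rows --steps "0 0 0 0.1 -0.1 2 1;0 0 0 0 0 2 1;0 0 0 0 0 2 1;0 0 0 0 0 1.5 1;0 0 0 0 0 1 1;0 0 0 0 0 0.5 1;0 0 0 0 0 0 1"

```text
time_s: 4.4
tool_pos: [0.5707, -0.0347, 0.1353]
eef_rot: [-2.721, 1.232, -0.793]
ft_force: [0.2, -0.5, -0.6]
width: 0.0856
```

```bash
python3 - <<'E'
from h import *
delta(knob(.022),tool(-30))
for c in("side","top"):
    f=r.grab_frame(c)[:,:,::-1].copy();cv2.imwrite(f"pics/{c}2f.png",f)
    k=proj(c,[knob(.047)])[0];x0,y0=(k-[70,60]).astype(int)
    z=cv2.resize(f[y0:y0+115,x0:x0+145],None,fx=5,fy=5,interpolation=cv2.INTER_CUBIC)
    for P,col in((knob(.047),(0,0,255)),(knob(.06),(0,255,0)),(but(.022),(255,0,255))):
        a=proj(c,[P])[0];cv2.circle(z,tuple(((a+.5-[x0,y0])*5).astype(int)),4,col,1)
    cv2.imwrite(f"pics/{c}2.png",z)
E
```

```text
t 4.40 pos [ 0.5707 -0.0347  0.1353] w 0.0856 F [ 0.2 -0.5 -0.6] M [ 0.08  0.17 -0.01] j [-0.25  0.02  2.1  -0.08  0.51  0.67]
shift cm (tool) [ 0.   -0.    3.84]  turn deg [-0.04  0.16  0.09]
```

View pics/side2.png

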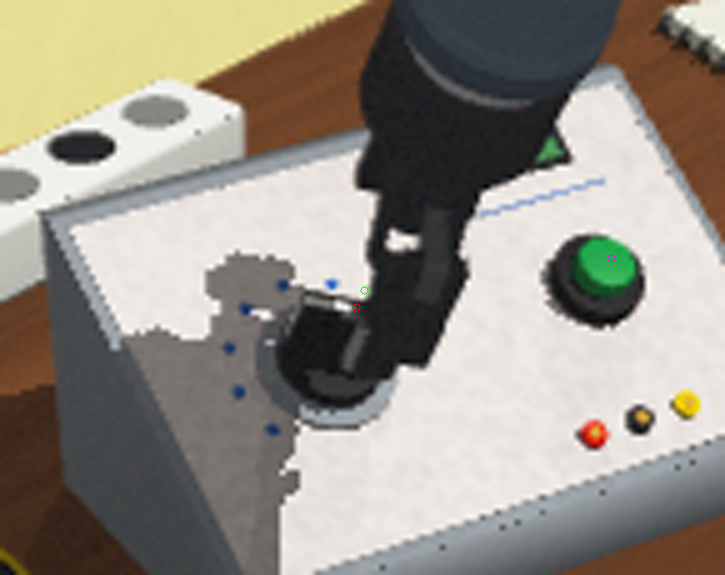

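View pics/top2.png

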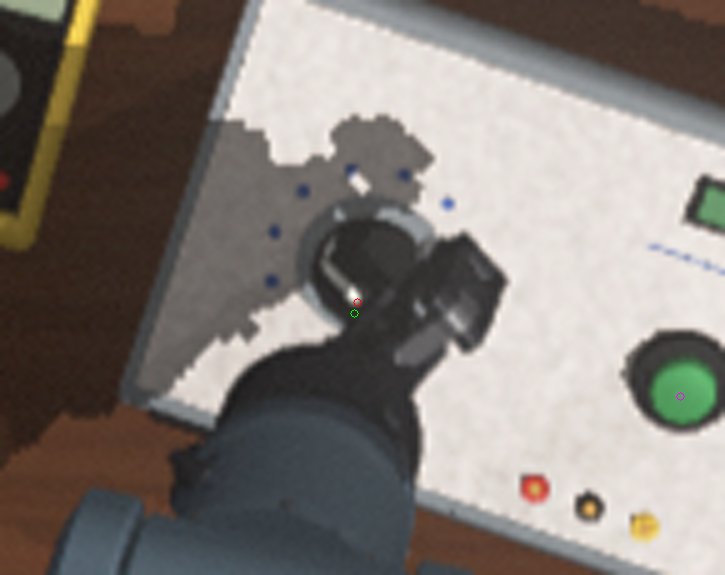

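The gripper straddles the bar, and the predicted button top falls on the green face in both views (within about 2 px). I'll go down slowly.

Request:
send_rows --steps "0 0 0 0 0 1 1;0 0 0 0 0 1 1;0 0 0 0 0 0.8 1;0 0 0 0 0 0.5 1;0 0 0 0 0 0.4 1;0 0 0 0 0 0 1"

```text
time_s: 5.25
tool_pos: [0.5881, -0.0403, 0.1028]
eef_rot: [-2.721, 1.231, -0.792]
ft_force: [0.0, 0.3, 0.4]
width: 0.0854
```

Request:
send_rows --steps "0 0 0 0 0 0 0.2;0 0 0 0 0 0 0.2;0 0 0 0 0 0 0.2;0 0 0 0 0 0 -0.3;0 0 0 0 0 0 -0.3;0 0 0 0 0 0 -0.3" --force 30

```text
time_s: 6.0
tool_pos: [0.5882, -0.0403, 0.1032]
eef_rot: [-2.721, 1.231, -0.793]
ft_force: [-0.1, -0.7, -0.1]
width: 0.0303
```

```bash
python3 - <<'E'
from h import *
delta(knob(.022),tool(-30))
for c in("top",):
    f=r.grab_frame(c)[:,:,::-1].copy()
    k=proj(c,[knob(.047)])[0];x0,y0=(k-[70,60]).astype(int)
    z=cv2.resize(f[y0:y0+115,x0:x0+145],None,fx=5,fy=5,interpolation=cv2.INTER_CUBIC)
    cv2.imwrite(f"pics/{c}3.png",z)
E
```

```text
t 6.00 pos [ 0.5882 -0.0403  0.1032] w 0.0303 F [-0.1 -0.7 -0.1] M [0.08 0.25 0.03] j [-0.25  0.12  2.07 -0.09  0.43  0.67]
shift cm (tool) [0.01 0.01 0.14]  turn deg [-0.05  0.16  0.11]
```

View pics/top3.png

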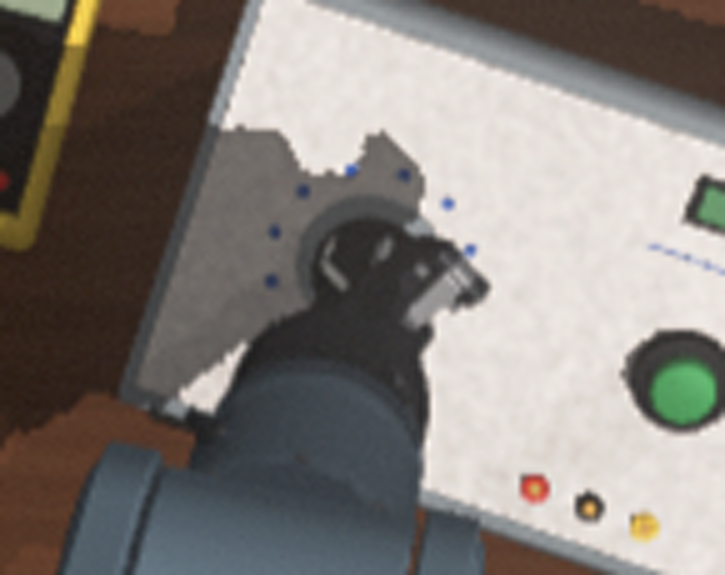

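Request:
send_rows --steps "0 0 0 0 0 0 -0.6;0 0 0 0 0 0 -0.6;0 0 0 0 0 0 -1;0 0 0 0 0 0 -1;0 0 0 0 0 0 -1" --force 30

```text
time_s: 6.68
tool_pos: [0.5884, -0.0406, 0.1035]
eef_rot: [-2.721, 1.231, -0.794]
ft_force: [-2.4, -2.7, 3.6]
width: 0.013
```

```bash
cat > chk.py <<'E'
from h import *
s=r.read_state();R0=R.from_rotvec(s["eef_rot"]).as_matrix()
print("F tool",(R0.T@s["ft_force"]).round(1),"M tool",(R0.T@s["wrist_torque"]).round(2))
x=dirw(up);n=dirw(nrm);l=np.cross(n,x);print("x ang",np.degrees(np.arctan2(R0[:,0]@l,R0[:,0]@x)).round(1))
delta(knob(.022),tool(-30))
E
python3 chk.py
```

```text
F tool [ 2.1  2.6 -3.8] M tool [-0.52  0.13 -0.02]
x ang -29.9
t 6.67 pos [ 0.5884 -0.0406  0.1035] w 0.0130 F [-2.4 -2.7  3.6] M [-0.39  0.29 -0.24] j [-0.25  0.12  2.07 -0.09  0.43  0.67]
shift cm (tool) [-0.03  0.02  0.16]  turn deg [-0.06  0.12  0.1 ]
```

Gripped at 13 mm with small forces. I'll turn 30° first and check.

Request:
send_rows --steps "0 0 0 0 0 0 -1;0 0 5 0 0 0 -1;0 0 5 0 0 0 -1;0 0 5 0 0 0 -1;0 0 5 0 0 0 -1;0 0 5 0 0 0 -1;0 0 5 0 0 0 -1;0 0 0 0 0 0 -1" --force 60

```text
time_s: 7.68
tool_pos: [0.5883, -0.0404, 0.1035]
eef_rot: [-2.218, 1.821, -0.717]
ft_force: [-3.6, -0.7, 5.0]
width: 0.0129
```

```bash
python3 chk.py
```

```text
F tool [ 1.4  1.1 -6. ] M tool [-0.41  0.28  0.04]
x ang -59.9
t 7.67 pos [ 0.5883 -0.0404  0.1035] w 0.0129 F [-3.6 -0.7  5. ] M [-0.28  0.32 -0.25] j [-0.25  0.12  2.07 -0.09  0.43  1.2 ]
shift cm (tool) [0.   0.03 0.16]  turn deg [ -0.03   0.14 -29.94]
```

Request:
send_rows --steps "0 0 6 0 0 0 -1;0 0 6 0 0 0 -1;0 0 6 0 0 0 -1;0 0 6 0 0 0 -1;0 0 6 0 0 0 -1;0 0 6 0 0 0 -1;0 0 6 0 0 0 -1;0 0 6 0 0 0 -1;0 0 6 0 0 0 -1;0 0 6 0 0 0 -1"

```text
time_s: 8.93
tool_pos: [0.5885, -0.0402, 0.1036]
eef_rot: [-0.948, 2.528, -0.455]
ft_force: [-1.9, 0.5, 4.0]
width: 0.0132
```

```bash
python3 chk.py
```

```text
F tool [-0.  -0.4 -4.4] M tool [-0.02  0.11 -0.19]
x ang -120.1
t 8.93 pos [ 0.5885 -0.0402  0.1036] w 0.0132 F [-1.9  0.5  4. ] M [-0.14  0.12  0.12] j [-0.25  0.12  2.07 -0.09  0.43  2.25]
shift cm (tool) [0.06 0.01 0.16]  turn deg [ 3.00e-02  1.70e-01 -9.01e+01]
```

Request:
send_rows --steps "0 0 6 0 0 0 -1;0 0 6 0 0 0 -1;0 0 6 0 0 0 -1;0 0 6 0 0 0 -1;0 0 6 0 0 0 -1;0 0 0 0 0 0 -1;0 0 0 0 0 0 -1"

```text
time_s: 9.8
tool_pos: [0.5886, -0.0402, 0.1036]
eef_rot: [-0.264, 2.637, -0.291]
ft_force: [-0.7, 1.3, 5.7]
width: 0.0127
```

```bash
python3 chk.py
```

```text
F tool [-2.1 -0.1 -5.4] M tool [-0.04 -0.09 -0.05]
x ang -149.8
t 9.80 pos [ 0.5886 -0.0402  0.1036] w 0.0127 F [-0.7  1.3  5.7] M [ 0.03 -0.07  0.09] j [-0.25  0.12  2.07 -0.09  0.43  2.77]
shift cm (tool) [ 0.07 -0.02  0.16]  turn deg [ 6.0000e-02  1.8000e-01 -1.1977e+02]
```

Request:
send_rows --steps "0 0 0 0 0 0 0.4;0 0 0 0 0 0 0.4;0 0 0 0 0 0 0.4;0 0 0 0 0 -1 0.4;0 0 0 0 0 -2 0.4;0 0 0 0 0 -3 0.4;0 0 0 0 0 -4 0.4;0 0 0 0 0 -3 0.4;0 0 0 0 0 0 0.4"

```text
time_s: 10.92
tool_pos: [0.5276, -0.0196, 0.2191]
eef_rot: [-0.261, 2.632, -0.292]
ft_force: [0.0, 0.1, 0.9]
width: 0.0596
```

```bash
python3 - <<'E'
from h import *
delta(but(.10),tool(-150))
delta(but(.10),tool(-60))
ang=np.radians(120-30*np.arange(8))
for c in("side","top"):
    f=r.grab_frame(c)[:,:,::-1].copy()
    k=proj(c,[knob(.047)])[0];x0,y0=(k-[50,40]).astype(int)
    z=cv2.resize(f[y0:y0+80,x0:x0+100],None,fx=7,fy=7,interpolation=cv2.INTER_CUBIC)
    for a in proj(c,[W(panel(v[3]+.022*np.cos(t),v[4]+.022*np.sin(t),.047)) for t in ang]):
        cv2.circle(z,tuple(((a+.5-[x0,y0])*7).astype(int)),4,(0,255,0),1)
    cv2.imwrite(f"pics/{c}4.png",z)
E
```

```text
t 10.93 pos [ 0.5276 -0.0196  0.2191] w 0.0596 F [0.  0.1 0.9] M [ 0.05  0.2  -0.02] j [-0.23 -0.24  2.13 -0.07  0.72  2.75]
shift cm (tool) [  7.28 -12.01   5.54]  turn deg [0.03 0.28 0.12]
t 10.93 pos [ 0.5276 -0.0196  0.2191] w 0.0596 F [0.  0.1 0.9] M [ 0.05  0.2  -0.02] j [-0.23 -0.24  2.13 -0.07  0.72  2.75]
shift cm (tool) [  7.28 -12.01   5.54]  turn deg [ -0.19   0.24 -89.88]
```

View pics/side4.png

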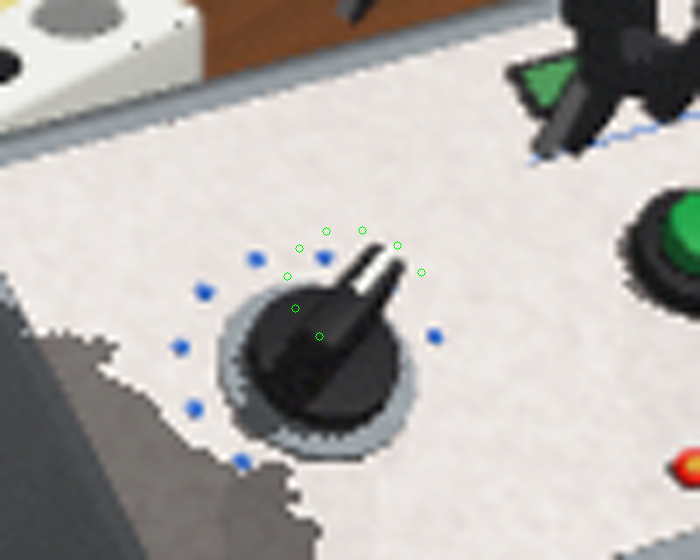

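View pics/top4.png

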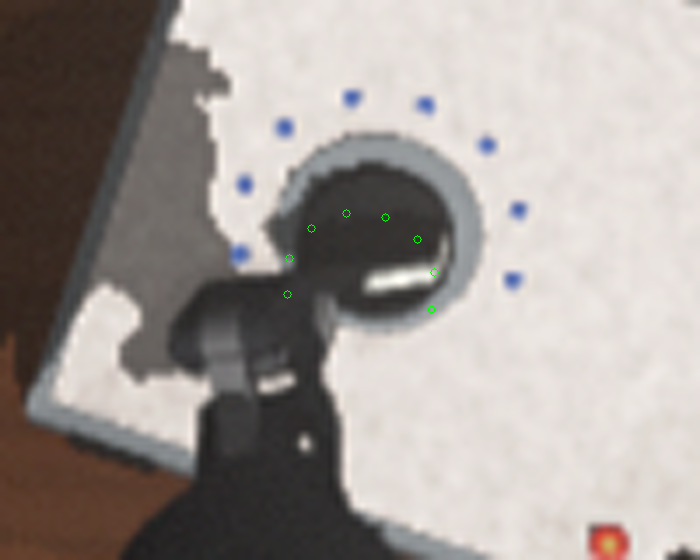

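The top view puts the pointer at position 7 (index 6), but the side view looks different: the tip is at about (390,255) and I expected (421,272). I'll take both pictures again before going on.

```bash
cat > look.py <<'E'
from h import *
import sys
tag=sys.argv[1]
ang=np.radians(120-30*np.arange(8))
for c in("side","top"):
    f=r.grab_frame(c)[:,:,::-1].copy();cv2.imwrite(f"pics/{c}{tag}f.png",f)
    k=proj(c,[knob(.03)])[0];x0,y0=(k-[40,32]).astype(int);S=9
    z=cv2.resize(f[y0:y0+64,x0:x0+80],None,fx=S,fy=S,interpolation=cv2.INTER_CUBIC)
    def dr(P,col,s=4):
        for a in proj(c,P): cv2.circle(z,tuple(((a+.5-[x0,y0])*S).astype(int)),s,col,1)
    dr([W(panel(v[3]+.022*np.cos(t),v[4]+.022*np.sin(t),.047)) for t in ang],(0,255,0))
    dr([W(panel(v[3]+v[5]*np.cos(t),v[4]+v[5]*np.sin(t),0)) for t in ang],(0,255,255))
    dr([knob(.047)],(0,0,255))
    t=ang[6]; e=np.array([np.cos(t),np.sin(t)]);q=np.array([-e[1],e[0]])
    dr([W(panel(*(np.array(v[3:5])+a*.022*e+b*.007*q),.047)) for a in(1,-1) for b in(1,-1)],(255,0,255),3)
    cv2.imwrite(f"pics/{c}{tag}.png",z)
    print(c,[(d["position"],d["confidence"]) for d in r.find_in(c,"selector_pointer")])
E
python3 look.py 5
```

```text
side [([211.1, 317.4], 0.57)]
top [([203.9, 359.8], 0.78)]
```

View pics/side5.png

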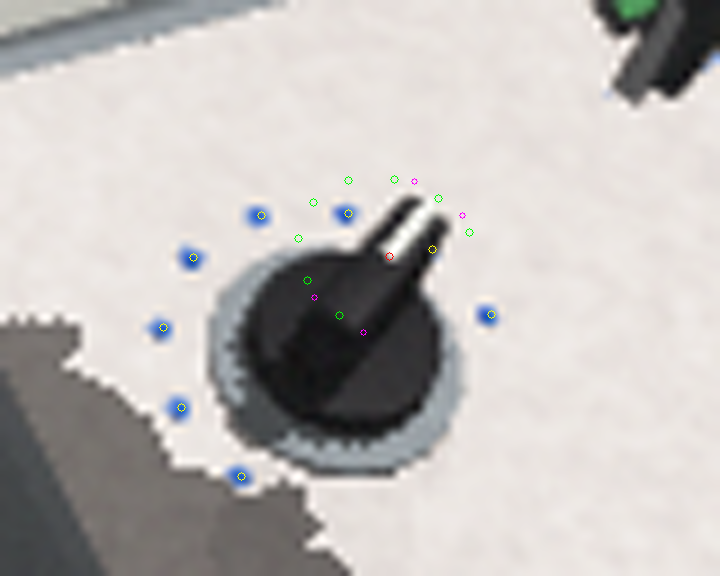

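View pics/top5.png

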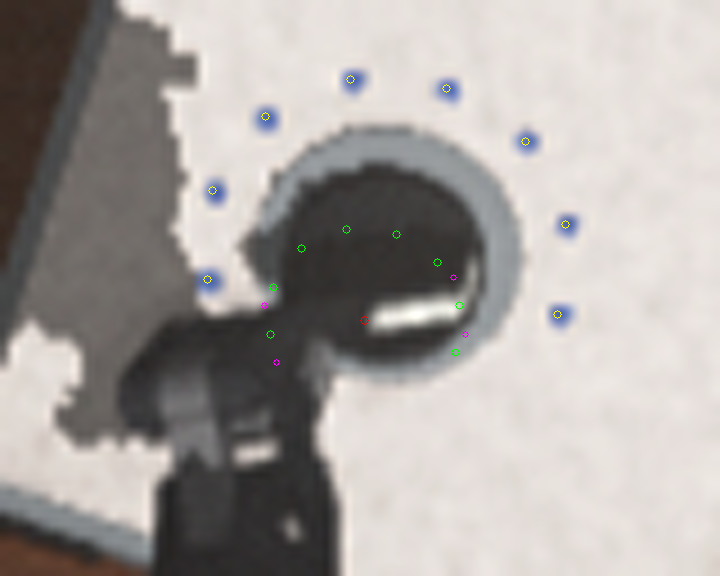

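I had misnumbered the circles in the side view. With the bar outline drawn, the tip at (430,205) matches position index 6 in the side view, and the line points to index 6 in the top view. So the knob went from index 2 to 6, which is four clicks clockwise. Now the button: shut the fingers and move over it.

Request:
send_rows --steps "0 0 0 1.82 -3 0 -1;0 0 0 1.82 -3 0 -1;0 0 0 1.82 -3 0 -1;0 0 0 1.82 -3 0 -1;0 0 -10 0 0 0 -1;0 0 -10 0 0 0 -1;0 0 -10 0 0 0 -1;0 0 -10 0 0 0 -1;0 0 -10 0 0 0 -1;0 0 -10 0 0 0 -1"

```text
time_s: 12.48
tool_pos: [0.479, -0.1518, 0.2131]
eef_rot: [-1.624, 2.252, -0.6]
ft_force: [0.3, 0.0, 0.4]
width: 0.0004
```

Request:
send_rows --steps "0 0 -10 0 0 0 -1;0 0 -10 0 0 0 -1;0 0 -10 0 0 0 -1;0 0 0 0 0 2 -1;0 0 0 0 0 2 -1;0 0 0 0 0 0 -1;0 0 0 0 0 0 -1"

```text
time_s: 13.35
tool_pos: [0.498, -0.1581, 0.1794]
eef_rot: [-2.22, 1.82, -0.715]
ft_force: [-0.1, -0.1, 0.4]
width: 0.0003
```

```bash
python3 - <<'E'
from h import *
delta(but(.022),tool(-60))
for c in("side","top"):
    f=r.grab_frame(c)[:,:,::-1].copy()
    k=proj(c,[but(.022)])[0];x0,y0=(k-[70,60]).astype(int)
    z=cv2.resize(f[y0:y0+115,x0:x0+145],None,fx=5,fy=5,interpolation=cv2.INTER_CUBIC)
    for P,col in((r.read_state()["tool_pos"],(0,255,255)),(but(.022),(255,0,255))):
        a=proj(c,[P])[0];cv2.circle(z,tuple(((a+.5-[x0,y0])*5).astype(int)),4,col,1)
    cv2.imwrite(f"pics/{c}6.png",z)
E
```

```text
t 13.35 pos [ 0.498  -0.1581  0.1794] w 0.0003 F [-0.1 -0.1  0.4] M [ 0.06  0.2  -0.03] j [-0.63 -0.21  2.2   0.24  0.67  0.59]
shift cm (tool) [ 0.14 -0.28  9.11]  turn deg [0.07 0.2  0.1 ]
```

View pics/side6.png

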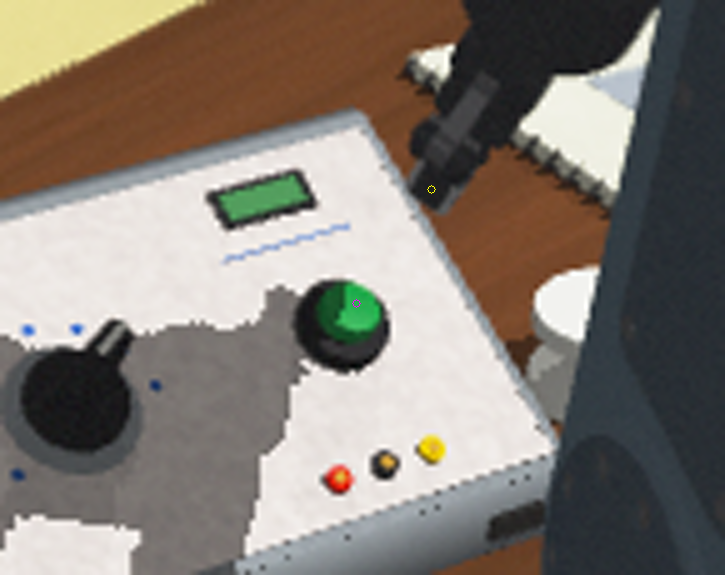

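View pics/top6.png

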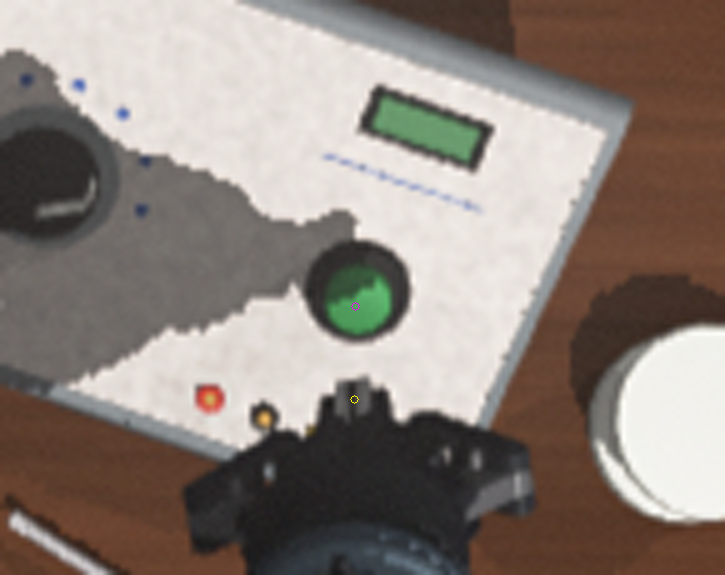

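Request:
send_rows --steps "0 0 0 0.14 -0.28 2 -1;0 0 0 0 0 2 -1;0 0 0 0 0 2 -1;0 0 0 0 0 1.5 -1;0 0 0 0 0 0.8 -1;0 0 0 0 0 0.3 -1;0 0 0 0 0 0 -1"

```text
time_s: 14.32
tool_pos: [0.5416, -0.1725, 0.107]
eef_rot: [-2.22, 1.82, -0.717]
ft_force: [0.6, -0.2, 0.9]
width: -0.0002
```

Request:
send_rows --steps "0 0 0 0 0 0.2 -1;0 0 0 0 0 0.2 -1;0 0 0 0 0 0.1 -1;0 0 0 0 0 0.1 -1;0 0 0 0 0 0.1 -1"

```text
time_s: 14.95
tool_pos: [0.5448, -0.1736, 0.1006]
eef_rot: [-2.22, 1.82, -0.717]
ft_force: [-1.4, 1.2, 2.2]
width: 0.0002
```

```bash
python3 - <<'E'
from h import *
delta(but(.022),tool(-60))
E
```

```text
t 14.95 pos [ 0.5448 -0.1736  0.1006] w 0.0002 F [-1.4  1.2  2.2] M [ 0.08  0.28 -0.02] j [-0.59  0.07  2.13  0.31  0.45  0.54]
shift cm (tool) [-0.02  0.04 -0.19]  turn deg [0.03 0.16 0.11]
```

Contact at about the expected height. I'll press on in 1 mm steps.

Request:
send_rows --steps "0 0 0 0 0 0.1 -1;0 0 0 0 0 0.1 -1;0 0 0 0 0 0.1 -1;0 0 0 0 0 0.1 -1"

```text
time_s: 15.45
tool_pos: [0.5467, -0.1743, 0.0971]
eef_rot: [-2.22, 1.82, -0.717]
ft_force: [-3.7, 0.6, 4.8]
width: -0.0
```

```bash
python3 - <<'E'
from h import *
delta(but(.022),tool(-60))
E
```

```text
t 15.45 pos [ 0.5467 -0.1743  0.0971] w -0.0000 F [-3.7  0.6  4.8] M [0.11 0.31 0.04] j [-0.59  0.08  2.13  0.31  0.44  0.53]
shift cm (tool) [-0.02  0.04 -0.59]  turn deg [0.03 0.16 0.11]
```

Request:
send_rows --steps "0 0 0 0 0 0.1 -1;0 0 0 0 0 0.1 -1;0 0 0 0 0 0 -1"

```text
time_s: 15.82
tool_pos: [0.5471, -0.1743, 0.0966]
eef_rot: [-2.221, 1.819, -0.717]
ft_force: [-27.1, 7.1, 30.5]
width: 0.0
```

```bash
python3 - <<'E'
from h import *
delta(but(.022),tool(-60))
E
```

```text
t 15.82 pos [ 0.5471 -0.1743  0.0966] w 0.0000 F [-27.1   7.1  30.5] M [ 0.27  1.75 -0.21] j [-0.59  0.09  2.13  0.31  0.44  0.53]
shift cm (tool) [-0.02  0.05 -0.65]  turn deg [0.03 0.17 0.18]
```

The force jumped to about 41 N at 6.5 mm, so the button has hit its hard stop and is fully in. Retreat.

Request:
send_rows --steps "0 0 0 0 0 -0.3 -1;0 0 0 0 0 -0.5 -1;0 0 0 0 0 -1 -1;0 0 0 0 0 -2 -1;0 0 0 0 0 -4 -1;0 0 0 0 0 -4 -1;0 0 0 0 0 -3 -1;0 0 0 0 0 0 -1;0 0 0 0 0 0 -1"

```text
time_s: 16.95
tool_pos: [0.4775, -0.1509, 0.2229]
eef_rot: [-2.22, 1.821, -0.716]
ft_force: [-0.2, 0.8, -0.4]
width: -0.0003
```

```bash
python3 look.py 7; python3 - <<'E'
from h import *
delta(but(.022),tool(-60))
a=cv2.imread("pics/top0.png");b=cv2.imread("pics/top7f.png")
cv2.imwrite("pics/cmp.png",cv2.resize(np.vstack([a[110:340,240:540],b[110:340,240:540]]),None,fx=1.3,fy=1.3))
for n in("multimeter","bobbin","screwdriver"): print(n,[(d["position"],d["confidence"]) for d in r.find_in("top",n)][:2])
E
```

```text
side [([210.6, 319.9], 0.83)]
top [([203.7, 359.1], 0.83), ([292.7, 392.2], 0.73)]
t 17.15 pos [ 0.4774 -0.1507  0.2221] w -0.0004 F [ 0.2 -0.1 -0.3] M [0.07 0.27 0.03] j [-0.65 -0.34  2.2   0.22  0.8   0.61]
shift cm (tool) [ 0.09 -0.08 13.9 ]  turn deg [0.14 0.27 0.09]
multimeter [([159.5, 287.2], 0.95), ([293.2, 393.7], 0.49)]
bobbin []
screwdriver [([288.8, 388.3], 0.76)]
```

View pics/cmp.png

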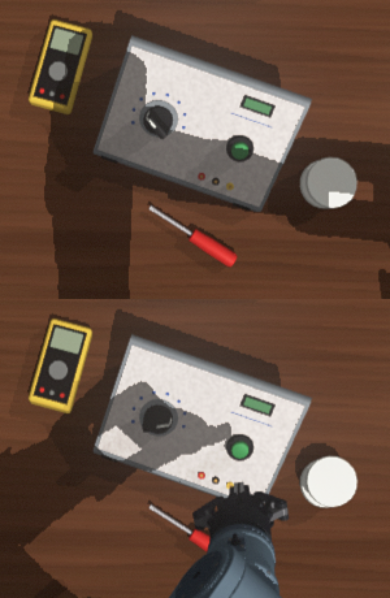

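View pics/side7f.png

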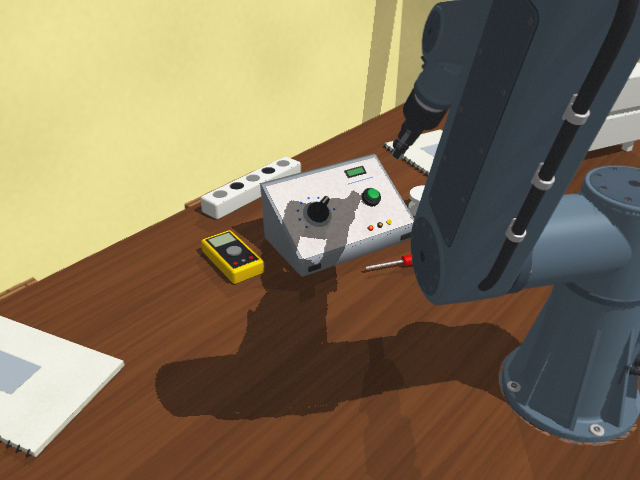

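View pics/top7.png

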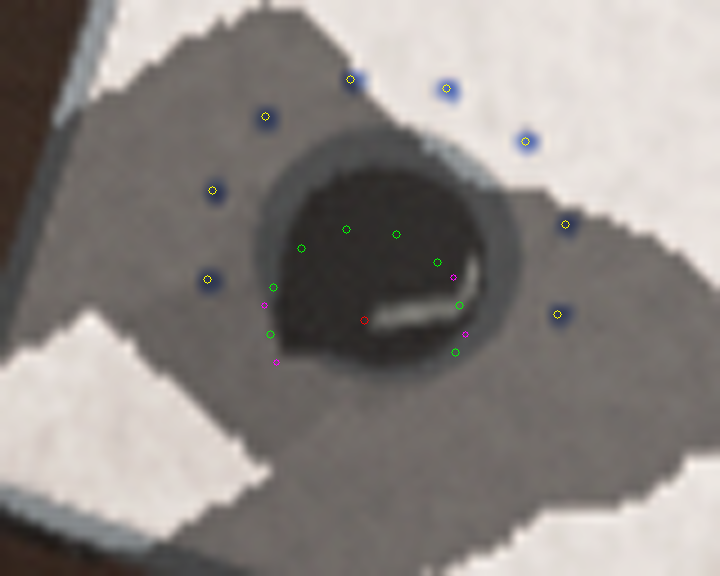

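The white line runs to (458,303), on the index 6 mark at (459,305). The bystanders are where they were, the button looks out, and the arm is clear with no force on it. Handing in.

```bash
python3 -c "
from bench import r
print(r.finish_job())"
```

```text
the job is handed in; nothing more can be done
None
```

I turned the selector four clicks clockwise, then pressed the green button fully in and let it spring back. I handed the job in at about 17 s of the 64 s allowed; no verdict is reported.

- **Selector:** it started at the third position, 60° left of up-slope. I gripped the bar, turned it 120° clockwise and let go. Both cameras then showed the pointer at the seventh position, and the top view still did after the button press. My first reading of the side view seemed to disagree; I had misnumbered the marks, and the redrawn overlay agreed with the top view.
- **Button:** force built to about 6 N over the travel, then jumped to about 41 N at 6.5 mm past the nominal top, which I took as the hard stop. That push was through the fingertips, well under the 120 N wrist limit. The last pictures show the button looking raised again, but I judged that by eye.
- **Bystanders:** in the before-and-after pictures the multimeter, bobbin and screwdriver look unmoved. The detector missed the bobbin in the last top picture, though it is plainly visible there. The arm partly hid the screwdriver in that picture, so its detected point shifted by about 12 pixels, but its blade and tip are where they were.
- **Arm:** it was clear of everything at the end, with no contact force.

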